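Spin-check the honing wheel of a gouge sharpener

TASK

The gouge sharpener on the print-room table needs its free-running check: swing the tool rest by its knob fully off the wheel and leave it there, then turn the honing wheel by hand one full turn, either way, to feel that it runs free. Turn it by laying a fingertip lightly on its flat face and carrying it round: the wheel floats on a soft spring and pressed hard it would rub on the tray, so keep the touch gentle. Let go with the wheel standing still, and leave the cup, the ink jar and the bench hook where they are.

Things in the scene. Friction and masses are not known exactly. Their poses are not given: they have to be found in the camera images.
- honer: Fixed grey sharpener base on rubber feet, 225 x 235 mm, 42 mm high. Origin: on the table surface, on the wheel's vertical axis; z up, x and y along the block's sides (it spans x -108 to +118, y -106 to +130 mm). The post of the tool rest, 24 mm thick with a 32 mm collar on top, stands at x +85, y +95 mm of this frame and is 119 mm high.
- tray (a point): Centre of the round tray under the honing wheel, on its axis, 44 mm above the table. The wheel is a horizontal disc, 150 mm across, 22 mm thick, smooth flat grey stone face. The height of the face is not measured and differs each time (spindle shims): 73 to 101 mm above the table; find it by touch or sight.
- wheel (a joint): Wheel angle about its vertical axis, rad, positive anticlockwise from above, no stops; starts within 0.25 of 0. Its bearing drags little (0.012 N m). The wheel floats on a spring: 1 mm down for each 3.5 N, bottom at 3.6 mm; over 12 N counts as rubbing. Friction on fingertips is high: about 4 to 5 N of push carries it round without slip. Let go, it stops within about a second.
- rest (a joint): Swing angle of the tool rest about its post, rad: 0 = its bar points from the post straight over the wheel's axis; grows clockwise seen from above; end stop, fully off the wheel, at 1.7. Starts between 0 and 0.3. Stiff hinge (0.12 N m, about 1 N at the knob), stays where it is left.
- rest_knob (a point): Centre (half-way up) of the upright round black knob at the end of the tool-rest bar: 22 mm in diameter, 36 mm high, its top 162 mm and its underside 126 mm above the table. It is 125 mm from the post's axis. The bar is 18 mm wide, flat steel, its underside 108 mm and its top 118 mm above the table.
- cup: Loose paper cup, 72 mm across at the rim, 90 mm high, origin at the centre of its underside. Leave alone.
- ink: Loose ink jar with black cap, 66 mm in diameter, 85 mm high, origin at the centre of its underside. Leave alone.
- bench_hook: Loose wooden bench hook (board 200 x 150 mm, 36 mm high at its cleat) with a green lino plate on it; origin at the centre of its underside. Leave alone.

How it is judged:
By the outcome, as a careful person would: the job done as asked, in the order asked, and still so for the second after the job is handed in, with the robot touching nothing.
It also fails if it takes over 64 s, if anything falls off the work surface, if the arm or the gripper's body presses on something with over 40 N, if the wrist force passes 120 N, or if a joint passes its speed limit or range.

ROBOT

A 6-joint arm with a two-finger parallel gripper is mounted at the origin on the work surface. World frame = base frame: x ahead of the robot, y to its left, z up, the work surface at z = 0. Lengths are in mm, angles in rad, forces in N, time in s.
With the tool pointing down it reaches from about 275 to 825 mm from the base axis. Payload 4.9 kg.
Tool frame: the origin (TCP) lies at the very end of the fingers, on their centre line; the grasp point (between the pads) lies 19 mm behind it; z points along the fingers, y is the line along which they close (so a half turn about z gives the same grasp; the last joint's range is limited). The gripper opens to 85 mm and grips with 20 to 120 N. Pads are 22 mm wide; open, the fingers measure 114 mm over their backs; the gripper's body (76 mm by 85 mm) begins 54 mm behind the grasp point. The pads swing forward as they close: fully open they stand 13 mm farther back than shut.
Start: joints at [-1.362, 0.326, -0.193, 1.052, 0, 1.437], TCP at [184.881, -518.013, 231.281] pointing down, gripper open.
Joint ranges: [-2.65, 2.65], [-0.97, 1.79], [-1.3, 1.35], [-1.93, 2.1], [-1.47, 1.37], [-3.14, 3.14]. Speed limits (rad/s): [2.57, 2.57, 3.14, 3.14, 3.14, 3.14].

INTERFACE

Orientations are given as [roll, pitch, yaw] about the fixed x, y, z axes, in that order (R = Rz(yaw) Ry(pitch) Rx(roll)).
In Python, from bench import bot, solve_ik, imaging gives the robot as it stands. Calls block until the motion is done:
- bot.move_ptp(position, orientation): joint-space move of the TCP to a pose.
- bot.movel(position, rot=None, max_speed=150, threshold=None): straight line of the TCP; rot=None keeps the orientation; max_speed is the mean speed in mm/s. With threshold (N) it stops when the force on the tool has changed by that much, and returns True; else False.
- bot.move_j(angles): joint-space move.
- bot.grip(opening, effort=None): opening from 0.0 (shut) to 1.0 (fully open); effort is the grip in N (None keeps the last); returns when the fingers have stopped.
- bot.dwell(seconds).
- solve_ik(position, orientation): joint angles nearest the present ones, or None.
- bot.get_state(): the state.
- imaging.capture(name): name is "scene" or "top" or "wrist"; returns the picture (384x512x3 uint8, blue, green, red); there is no depth.
- imaging.camera_model(name): a dict with "K" (3x3 intrinsics, pixels), "k1" (the pictures are not rectified: a ray, as slopes to the right and down, at radius r is drawn at 1 + k1 r^2 times it, then the intrinsics apply), "position" and "rotation" of the camera in the world. Camera axes: x right, y up, looking along -z (the intrinsics and any distortion apply to the point x, -y, -z); pixel columns grow to the right and rows downward; lengths in mm; the calibration is good to about 2 mm. A picture is of the moment at which its call begins: read the wrist's pose just before it. camera_model takes no time and is no camera call; for the wrist camera it gives the pose at the moment of the call.
A pose or a line that the arm cannot do raises bot.IKError and nothing moves.
- bot.sign_off(): hands the job in; it is judged then, once.
The state is a dict: "t": time; "qpos": joint angles; "joint_velocities": joint speeds; "effort": joint torques, N m; "tcp_pos": TCP position; "orientation": TCP orientation; "contact_force": force on the tool from outside, world axes, zero at the start; "wrist_torque": the same for the moment, N m; "opening": opening from 0.0 (shut) to 1.0 (fully open); "gripper_force": force on a finger pad.
Only numpy, scipy, OpenCV 4.12 (cv2) and the standard library are available. Lean on these libraries where they do the work, as an engineer would, in place of code of your own. Each camera call takes 0.05 s, during which the arm holds its last target. There are 200 camera calls.

## Working session

There is one attempt and no reset: what is moved stays moved. The work goes in short steps, each a Python script; the robot and the scene stay as the last script left them, time stands still between calls to the robot, and variables do not carry over. Pictures are saved under pics/ and viewed, at most 10 in all, crops included, and the job is handed in when it is done.

```bash
mkdir -p pics
python3 - <<'E'
from bench import bot, imaging
import cv2
for n in("top","scene"):
    im=imaging.capture(n); cv2.imwrite(f"pics/{n}0.png",cv2.resize(im,(800,600),interpolation=cv2.INTER_CUBIC)); m=imaging.camera_model(n); print(n,m)
print(bot.get_state())
E
```

```text
top {'K': array([[353.397209  ,   0.        , 254.73709492],
       [  0.        , 353.397209  , 193.98640074],
       [  0.        ,   0.        ,   1.        ]]), 'k1': -0.02385624156356698, 'position': array([398.34443038,  57.91625565, 931.11468437]), 'rotation': array([ 0.17704632, -0.01490695, -1.58945172])}
scene {'K': array([[498.36808893,   0.        , 255.4178566 ],
       [  0.        , 498.36808893, 194.50345314],
       [  0.        ,   0.        ,   1.        ]]), 'k1': 0.061027510892330994, 'position': array([ 940.20671257, -459.4182825 , 1027.88707321]), 'rotation': array([0.59892456, 0.01167526, 0.6024483 ])}
{'t': 0.1, 'qpos': array([-1.36222000e+00,  3.26897815e-01, -1.93464760e-01,  1.05199438e+00,
       -2.96341833e-06,  1.43657040e+00]), 'joint_velocities': array([ 0.00098011, -0.00100832,  0.00351522, -0.00129659,  0.00021846,
       -0.00052733]), 'effort': array([-1.98411108e-04, -4.44241869e+01,  2.63036692e+01,  7.88077101e-03,
       -1.16021024e-04, -7.74940730e-06]), 'tcp_pos': array([ 184.76012211, -517.49679901,  230.57211633]), 'orientation': array([-3.14004567e+00, -2.05910899e-04,  3.42802095e-01]), 'contact_force': array([-0.12129284, -0.74567732,  0.18063971]), 'wrist_torque': array([-0.04573702,  0.00148466,  0.01233168]), 'gripper_force': 0.0, 'opening': 1.0018353855616442}
```

View pics/top0.png

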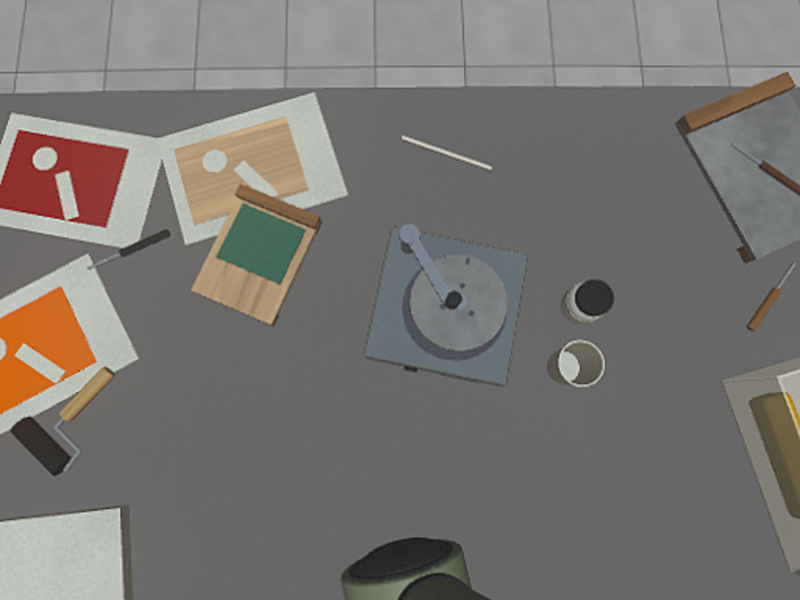

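View pics/scene0.png

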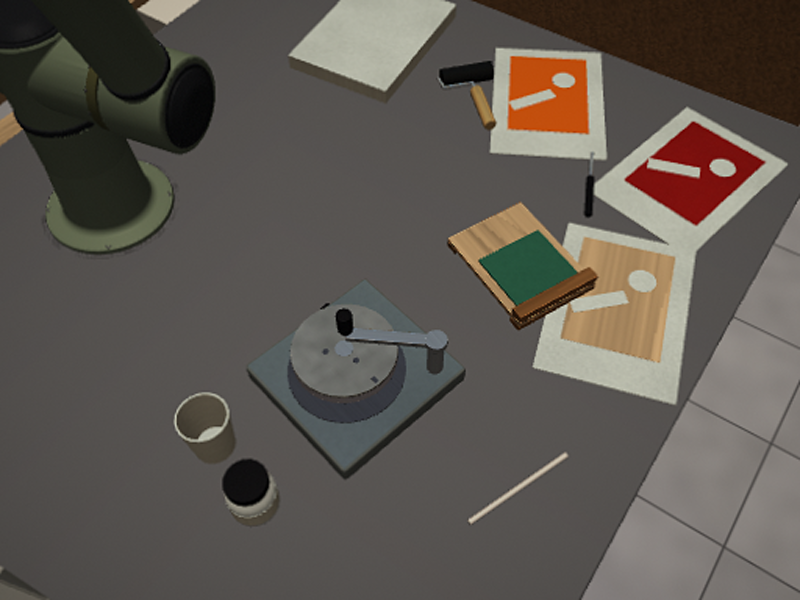

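Top view: sharpener centred near (459,303), knob at (453,299), post collar at (409,233), jar at (594,299), cup at (581,363). The scene view confirms this, with the knob at (344,320) and the post at (437,341). I'll enlarge both.

Run:
```python
import cv2
for n,(x,y) in dict(top=(225,138),scene=(150,170)).items():
    im=cv2.resize(cv2.imread(f"pics/{n}0.png"),(512,384),interpolation=cv2.INTER_AREA)
    from bench import imaging
    im=imaging.capture(n)
    w,h=(180,120) if n=="scene" else (180,120)
    if n=="scene": h=135
    cv2.imwrite(f"pics/{n}1.png",cv2.resize(im[y:y+h,x:x+w],None,fx=4.4,fy=4.4,interpolation=cv2.INTER_CUBIC))
```

```text
(no output)
```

View pics/top1.png

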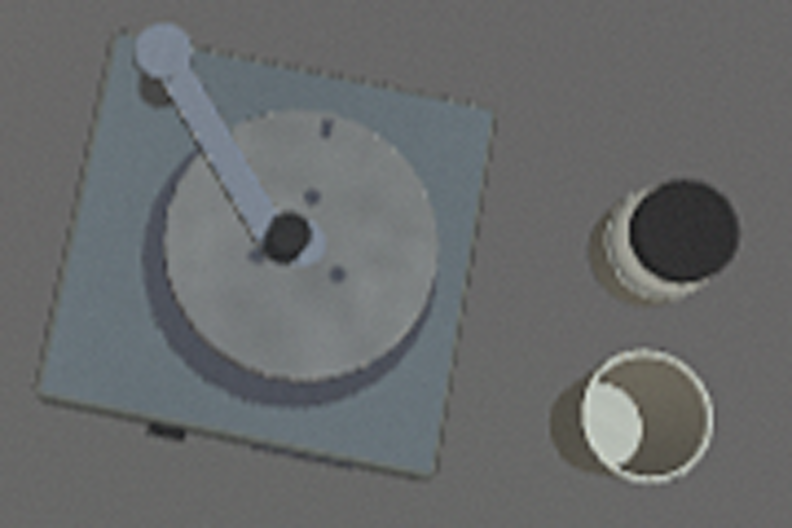

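View pics/scene1.png

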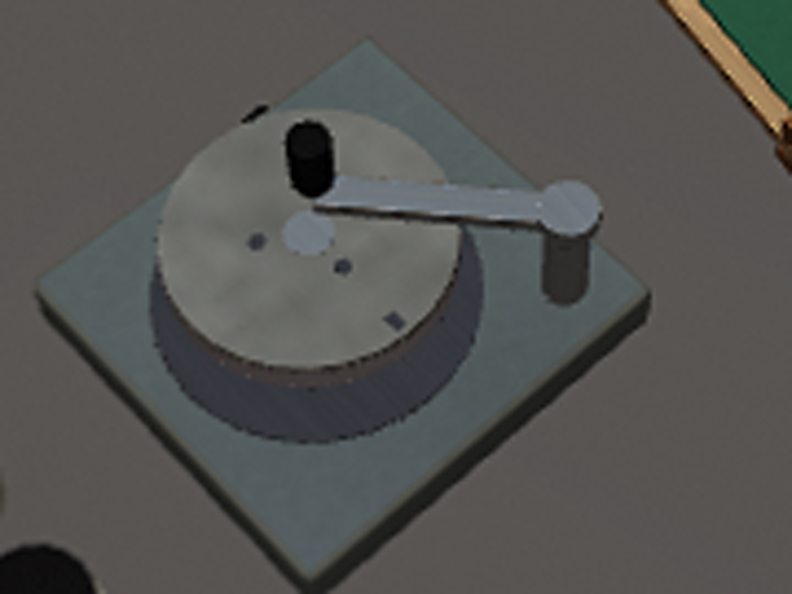

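Top crop: block corners are about (115,38), (493,115), (436,472) and (40,395). The collar is at (163,50), the knob top at (291,235), and the disc spans 165–437 × 108–380. Scene crop: corners (368,40), (650,293), (312,576) and (38,290), collar (570,209), knob top (309,145), disc 158–462 × 108–368.

```bash
cat > h.py <<'E'
import numpy as np
from scipy.spatial.transform import Rotation as Ro
from bench import bot, solve_ik, imaging
def proj(n,P):
    m=imaging.camera_model(n); r=np.asarray(m["rotation"])
    R=r if r.shape==(3,3) else Ro.from_euler("xyz",r).as_matrix()
    p=(np.atleast_2d(P)-m["position"])@R
    s=np.c_[p[:,0],-p[:,1]]/-p[:,2:]; s=s*(1+m["k1"]*(s**2).sum(1,keepdims=True))
    return s*m["K"][0,0]+m["K"][:2,2]
def h2w(v,xy,z):
    c,s=np.cos(v[2]),np.sin(v[2]); xy=np.atleast_2d(xy)
    return np.c_[xy@np.array([[c,s],[-s,c]])+v[:2],np.full(len(xy),z)]
def knob(q,z=144.,r=125.):
    a=np.arctan2(-95,-85)-q
    return np.array([[85+r*np.cos(a),95+r*np.sin(a)]])
E
cat > fit.py <<'E'
from h import *
from scipy.optimize import least_squares
off=dict(top=(225,138),scene=(150,170))
obs=dict(top=[(115,38),(493,115),(436,472),(40,395),(163,50),(291,235)],
 scene=[(650,293),(312,576),(38,290),(368,40),(570,209),(309,145)])
# disc extents l,r,t,b
ext=dict(top=(165,437,108,380),scene=(158,462,108,368))
C=[(118,130),(118,-106),(-108,-106),(-108,130)]
# in scene view camera from -y,+x : solve corner correspondence by prediction
th=np.linspace(0,2*np.pi,180); circ=75*np.c_[np.cos(th),np.sin(th)]
def res(v,full=False):
    out=[]
    for n in obs:
        P=np.r_[h2w(v,C,42),h2w(v,[(85,95)],119),h2w(v,knob(v[4]),162)]
        u=(np.array(obs[n])+.5)/4.4-.5+off[n]
        out+=list((proj(n,P)-u).ravel())
        e=proj(n,h2w(v,circ,v[3])); E=(np.array(ext[n])+.5)/4.4-.5+np.repeat(off[n],2)
        out+=[*(np.r_[e[:,0].min(),e[:,0].max(),e[:,1].min(),e[:,1].max()]-E)]
    return np.array(out)
s=least_squares(res,[400,0,-.1,85,.1],loss="soft_l1"); v=s.x
print(v.round(3)); print(res(v).round(1))
print("knob",h2w(v,knob(v[4]),144),"post",h2w(v,[(85,95)],119),"end",h2w(v,knob(1.7),144))
np.save("v.npy",v)
E
python3 fit.py
```

```text
[ 550.371  -48.896  -88.182  100.618 -251.219]
[-1.1 -3.4  1.4 -3.3  0.3  1.2 -2.1 -0.  -0.5 -0.6 -0.1 -1.8 -0.4  0.2
 -0.6 -0.8  1.5 -1.4 -0.6  2.3 -3.3 -1.4 -0.5 -2.2 -0.6 -0.2 -0.7 -0.6
 -0.6 -0.5  0.1  0.5]
knob [[545.09089727 -36.07047889 144.        ]] post [[653.84005443  25.56247347 119.        ]] end [[594.50824327 135.58399948 144.        ]]
```

```bash
sed -e 's/return np.array(out)/out=np.array(out); w=np.ones(32); w[:8]=w[16:24]=0; return out*(1 if full else w)/' -e 's/\[400,0,-.1,85,.1\]/[550,-49,-.217,100,.108]/' -e 's/print(res(v).round/print(res(v,1).round/' fit.py > fit2.py; python3 fit2.py; sed -i 's/\[400,0,-.1,85,.1\]/[550,-49,-.217,100,.108]/' fit.py; python3 fit.py
```

```text
[ 5.49649e+02 -4.80710e+01 -2.28000e-01  9.96280e+01  1.00000e-01]
[-0.8 -3.5  1.6 -2.5 -0.5  1.9 -2.7 -0.4 -0.3 -0.6 -0.1 -1.7 -0.8 -0.2
 -0.2 -0.5  1.5 -1.1 -1.5  1.8 -3.2 -2.4  0.2 -2.4 -0.7 -0.  -0.7 -0.6
 -0.6 -0.5 -0.   0.2]
knob [[545.01494942 -36.0859335  144.        ]] post [[653.94869233  25.22018083 119.        ]] end [[595.85746679 135.90174892 144.        ]]
[ 5.50371e+02 -4.88960e+01 -2.17000e-01  1.00618e+02  1.08000e-01]
[-1.1 -3.4  1.4 -3.3  0.3  1.2 -2.1 -0.  -0.5 -0.6 -0.1 -1.8 -0.4  0.2
 -0.6 -0.8  1.5 -1.4 -0.6  2.3 -3.3 -1.4 -0.5 -2.2 -0.6 -0.2 -0.7 -0.6
 -0.6 -0.5  0.1  0.5]
knob [[545.0908975 -36.0704793 144.       ]] post [[653.84005434  25.56247363 119.        ]] end [[594.50824302 135.58399955 144.        ]]
```

Run:
```python
from h import *
import cv2
v=np.load("v.npy"); P=h2w(v,[(85,95)],0)[0,:2]; K=h2w(v,knob(v[4]),0)[0,:2]
a=np.arctan2(*(K-P)[::-1]); print("bar angle",a)
o=lambda a:[np.pi,0,a]
bot.move_ptp([*K,185],o(a)); bot.grip(.7,20)
print(bot.get_state()["t"],bot.get_state()["tcp_pos"])
print(bot.movel([*K,132],threshold=6,max_speed=80), bot.get_state()["tcp_pos"])
bot.grip(0,20); s=bot.get_state(); print(s["t"],s["opening"],s["gripper_force"],s["contact_force"])
cv2.imwrite("pics/g.png",imaging.capture("scene")[150:320,130:330].repeat(3,0).repeat(3,1))
```

```text
bar angle -2.62598496680448
2.7417 [545.10231181 -36.35739563 185.01548253]
False [545.40453456 -36.12078714 132.29102927]
3.975 0.2474597524665113 20.628770291805267 [-1.17178368  0.98499002  3.52281104]
```

View pics/g.png

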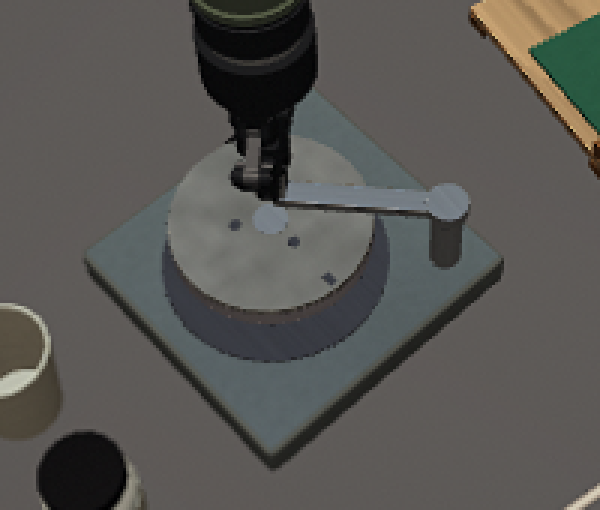

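The gripper holds the knob: opening is 21 mm and the fingers are around it at about (265,190). I'll swing the rest now.

Run:
```python
from h import *
import cv2
v=np.load("v.npy"); P=h2w(v,[(85,95)],0)[0,:2]; K=h2w(v,knob(v[4]),0)[0,:2]
a0=np.arctan2(*(K-P)[::-1]); r=np.hypot(*(K-P)); q0=v[4]
def go(q,**k):
    a=a0-(q-q0); return bot.movel([P[0]+r*np.cos(a),P[1]+r*np.sin(a),132],rot=[np.pi,0,a],**k)
for q in np.linspace(q0,1.66,9)[1:]:
    go(q,max_speed=60); f=bot.get_state()["contact_force"]; print(round(q,2),f.round(1))
for q in (1.69,1.72,1.75):
    h=go(q,max_speed=25,threshold=8); f=bot.get_state(); print(q,h,f["contact_force"].round(1),f["tcp_pos"].round(1))
    if h: break
p=f["tcp_pos"][:2]-P; print("bar angle rest est",q0-(np.arctan2(p[1],p[0])-a0-2*np.pi*(np.arctan2(p[1],p[0])>0)),f["t"])
```

```text
0.3 [-0.7  0.4  5.6]
0.5 [0.1 0.5 5.6]
0.69 [0.1 1.3 6.2]
0.88 [ 0.5 -0.   5.1]
1.08 [ 0.6 -0.2  5.4]
1.27 [1.3 0.3 6. ]
1.47 [ 1.1 -1.1  5.5]
1.66 [ 1.  -2.2  6.5]
1.69 False [ 1.4 -1.7  5.1] [594.8 133.9 132.5]
1.72 True [-1.1 -1.2  6.2] [595.6 134.1 132.5]
bar angle rest est 1.7018375416690537 8.9333
```

Run:
```python
from h import *
import cv2
v=np.load("v.npy"); P=h2w(v,[(85,95)],0)[0,:2]; K=h2w(v,knob(v[4]),0)[0,:2]
a0=np.arctan2(*(K-P)[::-1]); r=np.hypot(*(K-P)); q0=v[4]
for q in (1.73,1.76,1.79):
    a=a0-(q-q0)
    h=bot.movel([P[0]+r*np.cos(a),P[1]+r*np.sin(a),132],rot=[np.pi,0,a],max_speed=15,threshold=15); bot.dwell(.1)
    s=bot.get_state(); t=np.array([np.sin(a),-np.cos(a)]); print(q,h,s["contact_force"].round(1),"along",(s["contact_force"][:2]@t).round(1),s["tcp_pos"].round(1))
    if h or s["contact_force"][:2]@t<-8: break
bot.grip(.7); p=bot.get_state()["tcp_pos"]; bot.movel([*p[:2],215],max_speed=150); bot.grip(0)
print(bot.get_state()["t"])
C=v[:2]; bot.move_ptp([C[0]-50,C[1],160],[np.pi,0,a]) 
s=bot.get_state(); print(s["t"],s["tcp_pos"],s["qpos"])
for n in ("scene",):
    im=imaging.capture(n)[150:320,130:330]; cv2.imwrite("pics/r.png",im.repeat(3,0).repeat(3,1))
```

```text
1.73 True [-1.  -1.2  5.2] along -1.4 [595.5 134.  132.5]
11.0333
11.9 [501.53587751 -48.62618429 160.66739876] [-2.43609694e-01  3.02407399e-01 -4.20906008e-01  8.45711520e-01
  6.05031373e-04  8.62394596e-01]
```

View pics/r.png

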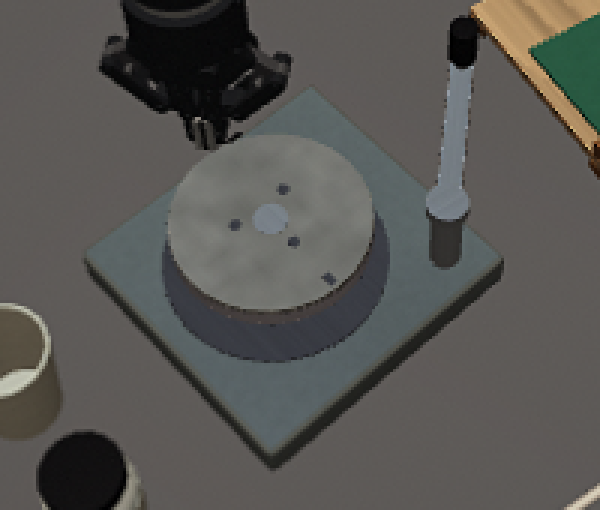

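Run:
```python
from h import *
import cv2
v=np.load("v.npy")
for q in (1.6,1.65,1.7,1.75): print(q,[proj(n,h2w(v,knob(q),162))[0].round(1) for n in("scene","top")])
im=imaging.capture("top"); g=im[100:200,200:330].max(2); m=(g<50).astype(np.uint8)
n,l,s,c=cv2.connectedComponentsWithStats(m); print([(s[i,4],(c[i]+[200,100]).round(1)) for i in range(1,n) if s[i,4]>20])
im=imaging.capture("scene"); g=im[140:190,260:310].max(2); m=(g<40).astype(np.uint8)
n,l,s,c=cv2.connectedComponentsWithStats(m); print([(s[i],(c[i]+[260,140]).round(1)) for i in range(1,n) if s[i,4]>20])
# wheel index mark
print("mark",proj("top",h2w(v,[(65,0),(0,0)],v[3])).round(1))
```

```text
1.6 [array([278. , 158.6]), array([216.2, 173.4])]
1.65 [array([280.9, 158.6]), array([214.6, 171.1])]
1.7 [array([283.7, 158.8]), array([213.3, 168.8])]
1.75 [array([286.5, 159. ]), array([212. , 166.4])]
[(np.int32(25), array([315.5, 114.2])), (np.int32(301), array([301.1, 151.8])), (np.int32(25), array([216. , 173.8])), (np.int32(23), array([287.2, 191.4]))]
[(array([ 19,  15,  13,  18, 144], dtype=int32), array([284.2, 163.4]))]
mark [[297.7 166.1]
 [293.  191.9]]
```

Run:
```python
from h import *
import cv2
im=imaging.capture("top")[140:250,190:350]; cv2.imwrite("pics/t2.png",cv2.resize(im,None,fx=5,fy=5,interpolation=cv2.INTER_CUBIC))
```

```text
(no output)
```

View pics/t2.png

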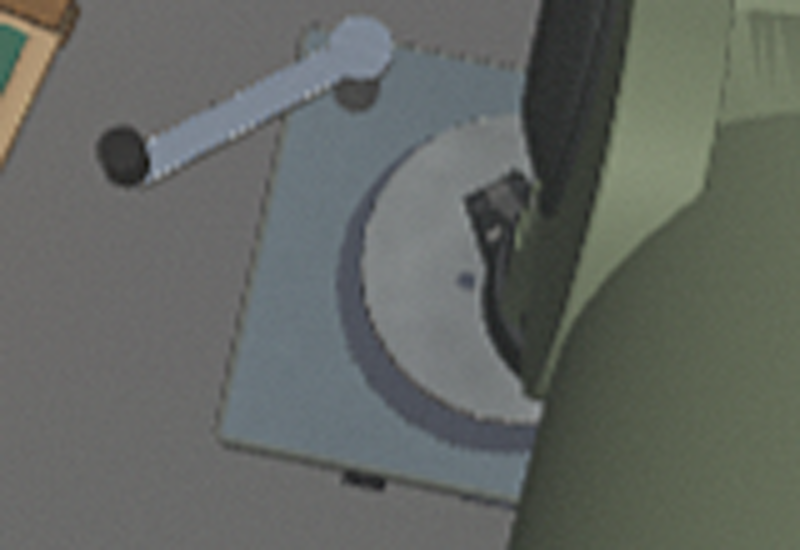

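Rest is off the wheel: in the top crop the knob is at (123,155) and the post at (361,46), which matches an angle of 1.7, and the end stop was felt. Next I'll touch the wheel.

```bash
cat >> h.py <<'E'
def fz(n=6):
    out=[]
    for _ in range(n): bot.dwell(.02); out.append(bot.get_state()["contact_force"])
    return np.mean(out,0)
E
python3 - <<'E'
from h import *
v=np.load("v.npy"); C=v[:2]; R=50
bot.movel([C[0]-R,C[1],112],max_speed=80); bot.dwell(.3)
f0=fz(10); print("f0",f0,bot.get_state()["tcp_pos"],bot.get_state()["t"])
z=112
print(bot.movel([C[0]-R,C[1],92],max_speed=10,threshold=2.5)); bot.dwell(.2)
s=bot.get_state(); print(fz()-f0,s["tcp_pos"],s["t"])
np.save("f0.npy",f0)
E
```

```text
f0 [0.13186607 0.01094792 0.25493517] [500.46203487 -48.91006857 112.16210138] 13.3167
True
[ 0.74863368 -0.23239603  3.86401434] [500.22874291 -48.8873762   98.5480799 ] 14.7917
```

```bash
cat > turn.py <<'E'
from h import *
import cv2,sys
v=np.load("v.npy"); C=v[:2]; R=50; f0=np.load("f0.npy")
a,b,n,z=map(float,sys.argv[1:5]); hist=[]
cv2.imwrite(f"pics/m_{a}.png",imaging.capture("scene"))
for th in np.linspace(a,b,int(n)+1)[1:]:
    bot.movel([C[0]+R*np.cos(np.radians(th)),C[1]+R*np.sin(np.radians(th)),z],max_speed=45)
    f=fz(3)-f0; hist.append((round(th),round(z,2),f.round(1).tolist()))
    z+=np.clip(.5*(f[2]-4.5)/3.5,-.4,.4)
    if f[2]>9: z+=1; print("high")
bot.dwell(.3); cv2.imwrite(f"pics/m_{b}.png",imaging.capture("scene"))
for h in hist: print(*h)
print("z",z,bot.get_state()["tcp_pos"],bot.get_state()["t"])
E
python3 turn.py 180 240 6 98.4
python3 - <<'E'
import cv2,numpy as np
ims=[cv2.imread(f"pics/m_{a}.png")[185:265,175:265] for a in("180.0","240.0")]
cv2.imwrite("pics/m.png",cv2.resize(np.hstack(ims),None,fx=4.4,fy=4.4,interpolation=cv2.INTER_CUBIC))
E
```

```text
190 98.4 [-0.5, -0.8, 4.3]
200 98.37 [-0.2, -0.6, 4.5]
210 98.36 [-0.0, -1.0, 3.9]
220 98.28 [0.3, -0.5, 3.9]
230 98.19 [0.1, -0.3, 4.4]
240 98.18 [0.5, -0.4, 4.4]
z 98.1591414238508 [525.34712032 -92.15788248  98.22245485] 17.65
```

View pics/m.png

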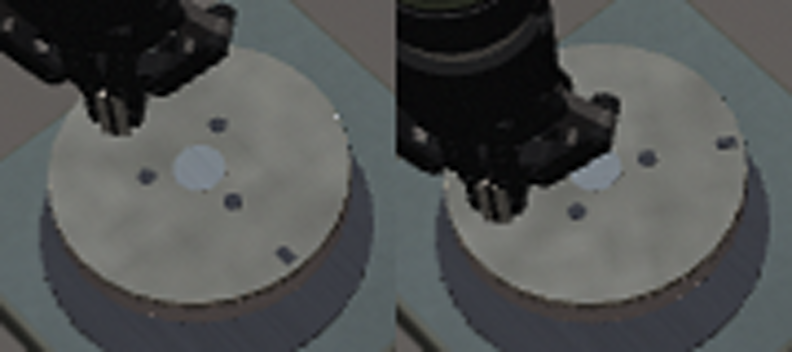

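The wheel follows the finger: the mark went from (286,255) to (330,142) in panel coordinates, about 60°. I'll continue to a full turn.

```bash
python3 turn.py 240 540 30 98.16
python3 - <<'E'
import cv2,numpy as np
ims=[cv2.imread(f"pics/m_{a}.png")[185:265,175:265] for a in("180.0","540.0")]
cv2.imwrite("pics/mm.png",cv2.resize(np.hstack(ims),None,fx=4.4,fy=4.4,interpolation=cv2.INTER_CUBIC))
E
```

```text
250 98.16 [0.2, -0.8, 4.4]
260 98.15 [0.1, -0.5, 4.8]
270 98.19 [0.1, 0.0, 4.6]
280 98.2 [0.8, 0.1, 5.1]
290 98.29 [0.4, 0.0, 4.2]
300 98.25 [0.2, 0.9, 4.9]
310 98.3 [-0.1, 0.8, 4.1]
320 98.24 [0.0, 0.8, 4.3]
330 98.21 [-0.3, 0.9, 4.1]
340 98.16 [-0.1, 0.8, 4.9]
350 98.21 [-0.0, 0.6, 4.3]
360 98.18 [0.0, 1.1, 4.5]
370 98.19 [-0.1, 0.8, 4.9]
380 98.24 [0.3, 0.5, 4.0]
390 98.17 [-0.5, 0.8, 4.5]
400 98.18 [0.0, 0.0, 4.6]
410 98.19 [-0.2, 0.5, 4.5]
420 98.2 [-0.3, 0.4, 4.6]
430 98.22 [-0.6, 0.4, 4.6]
440 98.23 [-0.6, 0.3, 4.4]
450 98.22 [-1.2, 0.7, 4.3]
460 98.18 [-0.4, 0.2, 5.3]
470 98.3 [-0.3, -0.1, 4.1]
480 98.24 [-0.5, -0.6, 4.2]
490 98.21 [-0.6, -0.6, 4.8]
500 98.24 [0.4, -0.4, 4.1]
510 98.19 [-0.2, -0.3, 4.6]
520 98.2 [-0.0, -1.3, 4.5]
530 98.2 [-0.6, -0.4, 4.5]
540 98.2 [-0.3, -0.5, 4.9]
z 98.26364059726211 [500.36484775 -48.87457521  98.19614162] 29.8
```

View pics/mm.png

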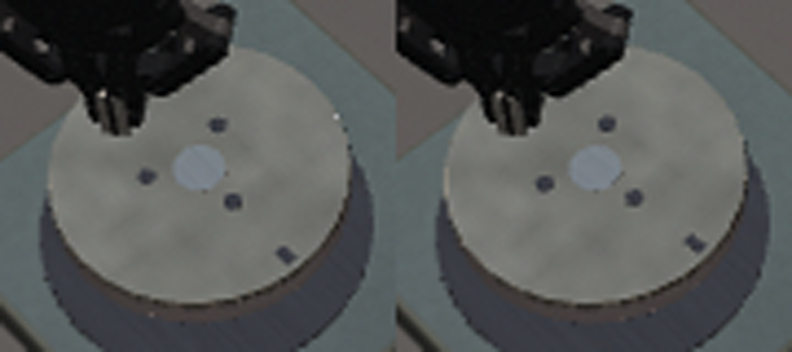

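Run:
```python
from h import *
from scipy.optimize import least_squares
v=np.load("v.npy")
for p in [(286,255),(299,243),(330,142)]:
    u=(np.array(p)+.5)/4.4-.5+[175,185]
    s=least_squares(lambda w:(proj("scene",[*w,99.6])-u).ravel(),v[:2]); d=s.x-v[:2]; print(np.hypot(*d),np.degrees(np.arctan2(d[1],d[0])))
```

```text
65.57970830632306 -12.986895696206545
65.53816065074075 -5.1387232736776545
66.8124921025205 47.753397353275425
```

The wheel has turned 367.8°, a full turn. Now I'll lift off straight up, check, and hand in.

Run:
```python
from h import *
import cv2
bot.dwell(.5); p=bot.get_state()["tcp_pos"]
bot.movel([p[0],p[1],125],max_speed=30); bot.movel([p[0]-60,p[1],230],max_speed=120); bot.dwell(1.2)
print(bot.get_state()["t"],bot.get_state()["contact_force"])
cv2.imwrite("pics/end.png",cv2.resize(imaging.capture("scene"),(800,600)))
```

```text
33.7 [-0.38304492 -0.58914427 -0.59263166]
```

View pics/end.png

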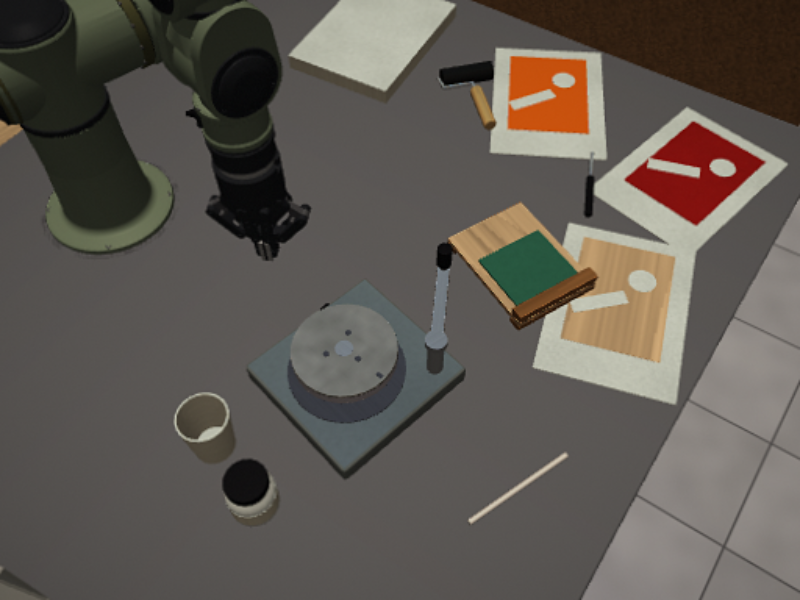

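The rest is off the wheel, with the knob at (444,255). The wheel mark is at (379,375), and the cup, jar and bench hook haven't moved.

```bash
python3 -c "
from bench import bot
print(bot.sign_off())"
```

```text
the job is handed in; nothing more can be done
None
```

Job handed in at about 34 s: the tool rest is swung to its end stop off the wheel, the wheel was turned one full turn anticlockwise (about 368°, some 8° over) at 4–5 N and left still, and the cup, ink jar and bench hook were not touched.

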